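# Set a lath on the sawing board with 40 mm overhanging and clamp it

## Robot

A 7-joint arm with a two-finger parallel gripper is mounted at the origin on a cart in front of the work surface, level with it; the furniture and walls round the work are solid. World frame = base frame: x ahead of the robot, y to its left, z up, the work surface at z = 0. Lengths are in mm, angles in rad, forces in N, time in s.
With the tool pointing down it reaches from about 400 to 925 mm from the base axis. Payload 5.6 kg.
Tool frame: the origin (TCP) lies at the very end of the fingers, on their centre line; the grasp point (between the pads) lies 19 mm behind it (ctrl.grip_point_offset is the distance from the TCP to the grasp point, in mm); z points along the fingers, y is the line along which they close (so a half turn about z gives the same grasp; the last joint's range is limited). The gripper opens to 85 mm and grips with 20 to 120 N. Pads are 22 mm wide; open, the fingers measure 114 mm over their backs; the gripper's body (76 mm by 85 mm) begins 54 mm behind the grasp point. The pads swing forward as they close: fully open they stand 13 mm farther back than shut.
Start: joints at [-1.365, 0.468, -0.012, 1.603, 0.006, 1.071, -0.056], TCP at [160.098, 629.982, 231.29] pointing down, gripper open.
Joint ranges: [-2.53, 2.53], [-0.31, 2.02], [-1.57, 1.55], [0.28, 2.44], [-1.29, 4.43], [0.15, 1.84], [-2.92, 2.92]. Speed limits (rad/s): [2.57, 2.57, 3.14, 3.14, 3.14, 3.14, 3.14].

## Interface

Orientations are given as a rotation vector (axis times angle).
In Python, from rig import ctrl gives the robot as it stands.
- The arm moves only by the tool creep_tool, called after "Emit:" in YAML: its name, and indented under it one key for each argument. Schema: {"type":"object","properties":{"plan":{"type":"array","items":{"type":"array","prefixItems":[{"type":"number"},{"type":"array","items":{"type":"number"},"minItems":3,"maxItems":3},{"type":"number"}],"minItems":3,"maxItems":3},"minItems":1,"maxItems":10},"force":{"type":"number"},"only":{"type":"string"},"quiet":{"type":"boolean"},"lines":{"type":"string"}},"required":["plan"],"additionalProperties":false}. plan is a list of rows, 1 to 10 of them, each written [opening, [dx, dy, dz], turn]: the finger opening in mm, then dx, dy, dz in mm, then a turn about the tool's z in rad; each row shifts and turns the commanded pose from where the row before left it, along the tool's axes as they then stand; what a row does not reach is not made up. A row lasts 1/10 s, in which the tool goes at most 50 mm and 0.15 rad, less where a joint would pass 70% of its speed; a pose out of reach is approached as far as the arm can. The fingers move at their own pace and stop on an object; force is the grip in N (left out, the last holds). Time passes only in rows, so rows that do not move let the fingers close. The tool returns the time, the measured TCP pose, the force, the opening and the grip force at its end. only (a regular expression) keeps the lines of the reply that match it, lines (a string "A,B") keeps lines A to B, and quiet returns only ok. Input that does not fit is refused with a message, and nothing moves.
- ctrl.sense(): the state, without advancing time (a new reading comes with each control period).
- ctrl.read_camera(name): name is "scene" or "top" or "wrist"; returns a dict with "img" (384x512x3 uint8, red, green, blue), "intrinsics" (3x3 intrinsics, pixels), "R" (3x3) and "t" (3): a world point X has camera coordinates R X + t; the wrist camera has in their place "tool_from_camera" (4x4, takes a point from camera to tool coordinates, whose origin is the TCP and whose axes are the flange's). Camera axes: x right, y down, z forward; pixel columns grow to the right and rows downward; lengths in mm; the calibration is good to about 2 mm. A picture is of the moment at which its call begins: read the wrist's pose just before it. There is no depth.
- ctrl.hand_in(): hands the job in; it is judged then, once.
The state is a dict: "clock": time; "joints": joint angles; "qvel": joint speeds; "joint_efforts": joint torques, N m; "position": TCP position; "eef_rot": TCP orientation; "force": force on the tool from outside, world axes, zero at the start; "ft_torque": the same for the moment, N m; "grip_width": finger opening in mm; "finger_force": force on a finger pad.
Only numpy, scipy, OpenCV 4.12 (cv2) and the standard library are available. Lean on these libraries where they do the work, as an engineer would, in place of code of your own. Each camera call takes 0.05 s, during which the arm holds its last target. There are 200 camera calls.

## Task

Get the wooden lath ready for sawing: on the sawing board, push the lath back flat against the fence and slide it along to the right until 40 mm of it overhangs the right-hand (saw) end of the board, and only then press the cam clamp's lever all the way down so that the cam holds it there. Do it all by pushing and pressing with the fingertips; do not lift the lath, and leave the other things on the bench where they are.

Things in the scene. Friction and masses are not known exactly. Their poses are not given: they have to be found in the camera images.
- board: the sawing board, fixed to the bench: plywood base 180 (x) x 300 (y) x 18 mm thick, on it along its far side a beech fence 36 mm wide and 30 mm high, as long as the base. Origin: centre of the underside; +x towards the fence (roughly away from the robot), +y left along the fence, z up. Fence's working face at x = +50 mm, saw end (the right-hand end) at y = -150 mm, top of the base at z = +18 mm.
- saw_end (a point): point on the board where the fence's working face, the top of the base and the saw end meet (board x = +50, y = -150, z = +18 mm); axes as the board's
- lath: loose flat wooden lath, 50 (x) x 240 (y) x 8 mm thick, about 0.1 kg, lying flat on the sawing board, out of line with the fence. Origin: centre of the underside. Its +y runs left along its length, z up.
- lath_right (a point): centre of the lath's right-hand end face (lath y = -120 mm, half way up its thickness), the end that must overhang
- lath_left (a point): centre of the lath's left-hand end face (lath y = +120 mm, half way up its thickness)
- cam_lever (a joint): cam clamp lever, angle in rad: 0 is fully up (lever slopes up towards the robot at 50 degrees, cam 5 mm clear of the lath), 0.87 is fully down (lever level, pointing at the robot, cam pressed on the lath). It is stiff and stays where it is left; the cam first meets an 8 mm lath at about 0.80. Pressing the ball down takes 3 to 15 N.
- lever_pivot (a point): centre of the lever's pivot pin (board x = +25, y = -88, z = +43 mm); the pin runs along the board's y. It sits in the clamp's bracket on the fence: two steel cheeks, 31 mm apart over their outsides and up to 42 mm above the base, that reach out from the fence to board x = +12 mm, at least 14 mm clear above the base
- lever_ball (a point): centre of the 24 mm black ball on the lever's end, 110 mm from the pivot; it swings down and towards the robot in the board's x-z plane, and ends 25 mm above the top of the base (43 mm above the bench)
- tape_measure: bystander: tape measure standing on the bench, 43 x 98 x 66 mm, in front of the board's left part; origin under its centre
- screwdriver: bystander: green-handled screwdriver lying on the bench, 29 x 173 x 31 mm, in front of the board's right part
- offcut: bystander: pine offcut 58 x 110 x 38 mm lying on the bench to the right of the saw end
- sanding_block: bystander: cork sanding block 62 x 104 x 30 mm lying on the bench, well to the right of the board and nearer to the robot

How it is judged:
By the outcome, as a careful person would: the job done as asked, in the order asked, and still so for the second after the job is handed in, with the robot touching nothing.
It also fails if it takes over 54 s, if anything falls off the work surface, if the arm or the gripper's body presses on something with over 40 N, if the wrist force passes 120 N, or if a joint passes its speed limit or range.

## Working session

There is one attempt and no reset: what is moved stays moved. The work goes in short steps, Python scripts to look and compute and a tool call to move; the robot and the scene stay as the last step left them, time stands still between calls to the robot, and variables do not carry over. Pictures are saved under pics/ and viewed, at most 10 in all, crops included, and the job is handed in when it is done.

```bash
ls; mkdir -p pics
```

Run:
```python
from rig import ctrl
import cv2,numpy as np,pickle
s=ctrl.sense();print(s['clock'],s['position'],s['eef_rot'],s['grip_width'])
d={}
for n in("scene","top"):
    d[n]=c=ctrl.read_camera(n);cv2.imwrite(f"pics/{n}0.png",c["img"][:,:,::-1])
    R,t=np.array(c["R"]),np.array(c["t"]);print(n,-R.T@t,R[2],c["intrinsics"])
pickle.dump(d,open("cam0.pkl","wb"))
```

```text
pics
rig.py
0.0 [159.93968073 629.432862   230.36024675] [-3.89845862e-01 -3.11717660e+00  2.74258994e-03] 85.36923067583997
scene [-248.89309452 -713.19957627 1101.51743703] [ 0.55992694  0.38095024 -0.73577085] [[491.5615298    0.         251.84693467]
 [  0.         491.5615298  200.07512443]
 [  0.           0.           1.        ]]
top [ 419.74925469 -210.50055314 1136.97637934] [ 0.07517178  0.01546956 -0.9970506 ] [[390.40047188   0.         262.82625955]
 [  0.         390.40047188 195.5980582 ]
 [  0.           0.           1.        ]]
```

View pics/scene0.png

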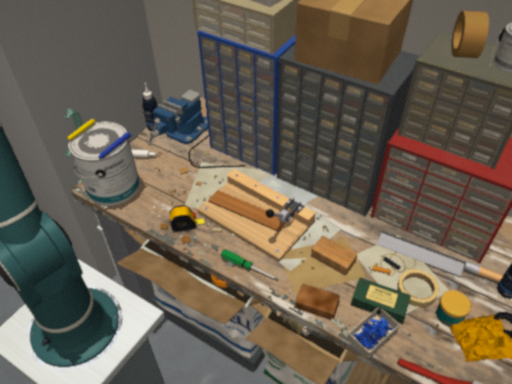

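View pics/top0.png

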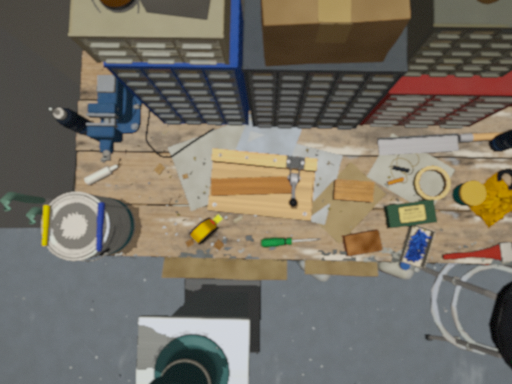

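Create h.py:
```python
import numpy as np,cv2
from scipy.spatial.transform import Rotation as Ro
def ray(c,uv,z):
    K=np.array(c["intrinsics"]);R=np.array(c["R"]);t=np.array(c["t"])
    d=R.T@np.linalg.solve(K,[uv[0],uv[1],1.]);o=-R.T@t
    return o+d*(z-o[2])/d[2]
def proj(c,X):
    K=np.array(c["intrinsics"]);p=K@(np.array(c["R"])@np.array(X,float)+np.array(c["t"]));return p[:2]/p[2]
def wrist(ctrl):
    s=ctrl.sense();c=ctrl.read_camera("wrist")
    T=np.eye(4);T[:3,:3]=Ro.from_rotvec(s["eef_rot"]).as_matrix();T[:3,3]=s["position"]
    M=np.linalg.inv(T@np.array(c["tool_from_camera"]))
    return dict(img=c["img"],intrinsics=c["intrinsics"],R=M[:3,:3],t=M[:3,3]),s
```

Run:
```python
import pickle,cv2,numpy as np
from h import *
d=pickle.load(open("cam0.pkl","rb"))
a=cv2.resize(d["top"]["img"][135:260,180:390],None,fx=3.8,fy=3.8,interpolation=cv2.INTER_CUBIC)
cv2.imwrite("pics/topc.png",a[:,:,::-1])
c=d["top"]
for n,uv,z in [("fenceTL",(213,149),48),("baseBL",(210,210),18),("baseBR",(312,219),18),("ball",(294,202),130),("tape",(205,229),66),("sd",(275,241),20)]: print(n,ray(c,uv,z).round())
from rig import ctrl
s=ctrl.sense();R=Ro.from_rotvec(s["eef_rot"]).as_matrix();print(R.round(2))
w=ctrl.read_camera("wrist");print(np.array(w["tool_from_camera"]).round(2),w["intrinsics"])
```

```text
fenceTL [631. -50.  48.]
baseBL [460. -42.  18.]
baseBR [ 440. -335.   18.]
ball [ 481. -276.  130.]
tape [406. -37.  66.]
sd [ 375. -230.   20.]
[[-0.97  0.25 -0.  ]
 [ 0.25  0.97 -0.  ]
 [-0.   -0.   -1.  ]]
[[   0.     -0.95   -0.31   79.45]
 [   1.      0.      0.      0.77]
 [  -0.     -0.31    0.95 -142.79]
 [   0.      0.      0.      1.  ]] [[284.59910971   0.         251.21106729]
 [  0.         284.59910971 188.00123046]
 [  0.           0.           1.        ]]
```

View pics/topc.png

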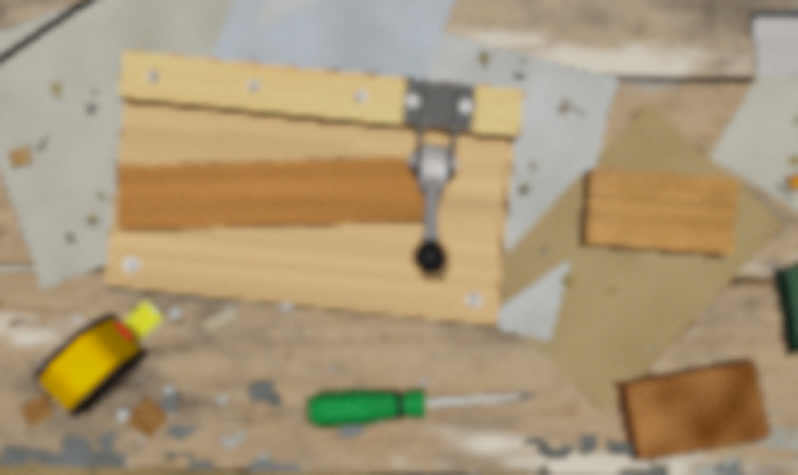

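Top crop (3.8x, offset 180,135): the lath spans crop (118,165)-(~430,225), with its right end under the lever. The fence face runs (120,100)-(520,137), the ball is at (430,257), and the base front edge runs (107,285)-(497,325). The lath is turned about 5° from the fence, with its left end farther away. Next I raise the arm and swing it over for a wrist view.

Emit:
creep_tool:
  plan:
    - [85,[0,0,-45],0]
    - [85,[0,0,-45],0]
    - [85,[0,0,-45],0]
    - [85,[0,0,-35],0]

```text
clock: 0.55
position: [160.1, 630.2, 404.2]
eef_rot: [0.39, 3.117, 0.004]
force: [0.8, 0.1, -0.1]
grip_width: 84.4
finger_force: 0.0
```

Emit:
creep_tool:
  plan:
    - [0,[-40,-27,0],0]
    - [0,[-40,-27,0],0]
    - [0,[-40,-27,0],0]
    - [0,[-40,-27,0],0]
    - [0,[-40,-27,0],0]
    - [0,[-40,-27,0],0]
    - [0,[-40,-27,0],0]
    - [0,[-40,-27,0],0]
    - [0,[-40,-27,0],0]
    - [0,[-40,-27,0],0]

```text
clock: 1.55
position: [482.1, 268.0, 401.3]
eef_rot: [0.39, 3.117, 0.0]
force: [0.9, 0.9, -0.3]
grip_width: 0.0
finger_force: 0.0
```

Emit:
creep_tool:
  plan:
    - [0,[-14,-40,5],0]
    - [0,[-14,-40,5],0]
    - [0,[-14,-40,5],0]
    - [0,[-14,-40,5],0]
    - [0,[-14,-40,5],0]
    - [0,[-14,-40,10],0]
    - [0,[-14,-40,10],0]
    - [0,[-14,-40,15],0]
    - [0,[-14,-40,20],0]
    - [0,[-14,-40,20],0]
  quiet: true

```text
ok
```

Emit:
creep_tool:
  plan:
    - [0,[0,0,40],-0.09]
    - [0,[0,0,40],-0.09]
    - [0,[0,0,20],0]
    - [0,[0,0,0],0]
    - [0,[0,0,0],0]

```text
clock: 3.05
position: [518.7, -152.6, 201.7]
eef_rot: [0.109, 3.14, -0.0]
force: [0.2, 0.8, 0.9]
grip_width: 0.1
finger_force: 0.0
```

Run:
```python
from rig import ctrl
from h import *
import pickle
c,s=wrist(ctrl);pickle.dump((c,s),open("w1.pkl","wb"))
print(s["position"],s["clock"]);cv2.imwrite("pics/w1.png",cv2.resize(cv2.rotate(c["img"],cv2.ROTATE_180),(800,600),interpolation=cv2.INTER_CUBIC)[:,:,::-1])
```

```text
[ 518.69514861 -152.59188409  201.7073056 ] 3.05
```

View pics/w1.png

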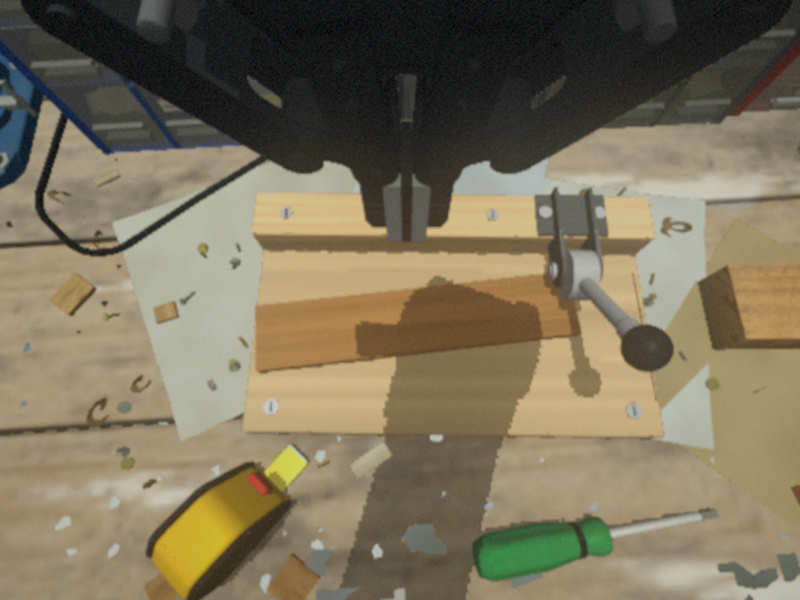

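Wrist view: base front corners (244,433) and (661,437). Fence top front edge (255,236)-(652,240). Lath top corners (257,306), (258,365) and (578,331). Ball (647,347). Casting rays from these.

Add to h.py:
```python
def vw(c,x,y,z): return ray(c,(511-x*.64,383-y*.64),z)
```

Run:
```python
from h import *
import pickle
c,s=pickle.load(open("w1.pkl","rb"))
P={n:vw(c,*a) for n,a in dict(bFL=(245,430,18),bFR=(661,434,18),fTL=(255,236,48),fTR=(652,240,48),fbL=(263,250,18),fbR=(636,254,18),lTL=(257,306,26),lBL=(258,364,26),lBR=(579,332,26),ball=(647,347,127)).items()}
for n in P:print(n,P[n].round(1))
# board frame from fence top edge (x=50,z=48) & base front (x=-90)
yx=P['fTL']-P['fTR'];yx2=P['bFL']-P['bFR']
print("yaw",np.degrees(np.arctan2(-yx[0],yx[1])),np.degrees(np.arctan2(-yx2[0],yx2[1])),np.linalg.norm(yx),np.linalg.norm(yx2))
th=(np.arctan2(-yx[0],yx[1])+np.arctan2(-yx2[0],yx2[1]))/2
bx=np.array([np.cos(th),np.sin(th)]);by=np.array([-bx[1],bx[0]])
mf=(P['fTL']+P['fTR'])[:2]/2-50*bx;mb=(P['bFL']+P['bFR'])[:2]/2+90*bx
o=(mf+mb)/2;print("o",mf,mb,o,th)
for n in P:
    v=P[n][:2]-o;print(n,round(v@bx,1),round(v@by,1))
np.save("board.npy",np.r_[o,th])
d=pickle.load(open("cam0.pkl","rb"))["top"]
for n,uv,z in [("fTL",(120,100),48),("fTR",(520,137),48),("bFL",(107,285),18),("bFR",(498,325),18),("lTL",(118,166),26),("lBL",(118,230),26),("ball",(430,257),127)]:
    X=ray(d,(180+(uv[0]-1)/3.8,135+(uv[1]-1)/3.8),z)[:2];v=X-o;print("top",n,X.round(1),round(v@bx,1),round(v@by,1))
```

```text
bFL [460.  -33.6  18. ]
bFR [ 437.2 -326.5   18. ]
fTL [596.3 -45.4  48. ]
fTR [ 573.  -336.9   48. ]
fbL [599.2 -42.   18. ]
fbR [ 575.2 -340.4   18. ]
lTL [549.2 -41.5  26. ]
lBL [505.  -43.7  26. ]
lBR [ 512.7 -279.4   26. ]
ball [ 479.6 -269.5  127. ]
yaw -4.554192089135307 -4.450325572414342 292.3934857645876 293.74327120694966
o [ 534.80169248 -187.19584984] [ 538.36263451 -187.09108044] [ 536.5821635  -187.14346514] -0.07857924037401089
bFL -88.4 147.1
bFR -88.1 -146.7
fTL 48.4 146.0
fTR 48.1 -146.4
fbL 51.0 149.6
fbR 50.5 -149.7
lTL 1.2 146.2
lBL -42.7 140.5
lBR -16.5 -93.8
ball -50.3 -86.6
top fTL [596.8 -46.3] 49.0 145.1
top fTR [ 574.5 -343. ] 50.1 -152.4
top bFL [460.4 -36.2] -87.8 144.5
top bFR [ 436.1 -331.5] -88.8 -151.8
top lTL [550.1 -43. ] 2.1 144.8
top lBL [501.6 -44.4] -46.1 139.5
top ball [ 479.8 -273. ] -49.8 -90.1
```

Emit:
creep_tool:
  plan:
    - [0,[43,22,0],0.009]
    - [0,[0,0,45],0]
    - [0,[0,0,45],0]
    - [0,[0,0,45],0]
    - [0,[0,0,30],0]
    - [0,[0,0,0],0]
    - [0,[0,0,0],0]

```text
clock: 3.8
position: [478.4, -127.9, 37.7]
eef_rot: [0.122, 3.137, -0.001]
force: [-0.1, -0.7, 0.9]
grip_width: -0.0
finger_force: 0.0
```

Run:
```python
from rig import ctrl
import numpy as np
s=ctrl.sense();o=np.load("board.npy");v=s["position"][:2]-o[:2];c,n=np.cos(o[2]),np.sin(o[2]);print(v@[c,n],v@[-n,c],s["position"])
```

```text
-62.67853057403406 54.470913665782575 [ 478.37292331 -127.9204714    37.67402522]
```

Emit:
creep_tool:
  plan:
    - [0,[0,0,8],0]
    - [0,[0,0,8],0]
    - [0,[0,0,0],0]
    - [0,[-8,0,0],0]
    - [0,[-8,0,0],0]
    - [0,[-7,0,0],0]
    - [0,[-7,0,0],0]
    - [0,[-6,0,0],0]

```text
clock: 4.6
position: [513.7, -130.3, 20.3]
eef_rot: [0.122, 3.139, -0.0]
force: [-0.5, 0.7, 0.1]
grip_width: -0.0
finger_force: 0.3
```

Emit:
creep_tool:
  plan:
    - [0,[-5,0,0],0]
    - [0,[-4,0,0],0]
    - [0,[-3,0,0],0]
    - [0,[-2,0,0],0]
    - [0,[0,0,0],0]

```text
clock: 5.1
position: [527.2, -131.4, 20.3]
eef_rot: [0.122, 3.139, -0.0]
force: [-0.2, 0.5, -0.8]
grip_width: 0.0
finger_force: 0.0
```

Emit:
creep_tool:
  plan:
    - [0,[-2,0,0],0]
    - [0,[-1,0,0],0]
    - [0,[0,0,0],0]

```text
clock: 5.4
position: [530.0, -131.7, 20.3]
eef_rot: [0.122, 3.139, -0.0]
force: [-0.4, -0.1, -0.1]
grip_width: -0.1
finger_force: 0.1
```

Emit:
creep_tool:
  plan:
    - [0,[-1,0,0],0]
    - [0,[-1,0,0],0]
    - [0,[0,0,0],0]

```text
clock: 5.7
position: [530.7, -131.7, 20.1]
eef_rot: [-0.123, -3.137, -0.001]
force: [-4.3, -0.6, 2.6]
grip_width: 0.5
finger_force: 2.5
```

Emit:
creep_tool:
  plan:
    - [0,[-1,0,0],0]
    - [0,[-1,0,0],0]
    - [0,[0,0,0],0]

```text
clock: 6.0
position: [530.8, -131.7, 19.8]
eef_rot: [-0.123, -3.133, -0.002]
force: [-10.7, 0.7, 6.1]
grip_width: -0.2
finger_force: 4.7
```

Emit:
creep_tool:
  plan:
    - [0,[5,0,0],0]
    - [0,[15,0,0],0]
    - [0,[0,0,-35],0]
    - [0,[0,45,0],0]
    - [0,[0,45,0],0]
    - [0,[0,40,0],0]
    - [0,[-48,0,0],0]
    - [0,[0,0,0],0]
    - [0,[0,0,0],0]

```text
clock: 6.9
position: [573.4, -4.3, 55.4]
eef_rot: [0.121, 3.137, -0.001]
force: [-1.0, -0.8, 0.4]
grip_width: 0.4
finger_force: 0.0
```

Run:
```python
from rig import ctrl
from h import *
import pickle
c,s=wrist(ctrl);pickle.dump((c,s),open("w2.pkl","wb"))
o=np.load("board.npy");v=s["position"][:2]-o[:2];a,n=np.cos(o[2]),np.sin(o[2]);print(v@[a,n],v@[-n,a],s["position"])
t=ctrl.read_camera("top");pickle.dump(t,open("t2.pkl","wb"))
A=cv2.resize(cv2.rotate(c["img"],cv2.ROTATE_180),(600,450))
B=cv2.resize(t["img"][135:235,190:350],None,fx=3.75,fy=3.75,interpolation=cv2.INTER_CUBIC)[:150*4//4*1+0]
B=cv2.resize(t["img"][140:216,190:350],(600,150*600//526-21),interpolation=cv2.INTER_CUBIC)
cv2.imwrite("pics/w2.png",np.vstack([A,B])[:,:,::-1])
```

```text
22.3319345212659 185.15311376951854 [573.37940987  -4.31471057  55.40432159]
```

View pics/w2.png

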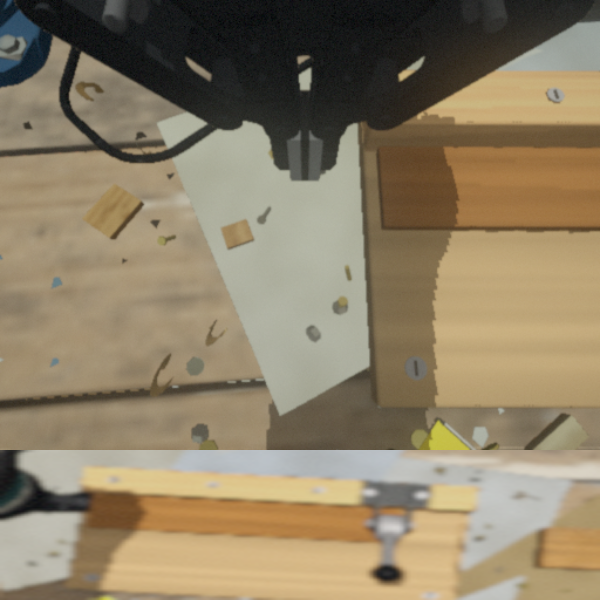

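Run:
```python
from h import *
import pickle
c,s=pickle.load(open("w2.pkl","rb"));o=np.load("board.npy");a,n=np.cos(o[2]),np.sin(o[2])
k=512/600
for nm,x,y,z in [("lTL",377,147,26),("lBL",382,228,26),("lBL0",382,230,18),("lfR",598,230,26),("edge",363,145,18),("edge",377,403,18),("fL",363,124,48),("fR",598,124,48)]:
    v=ray(c,(511-x*k,383-y*k),z)[:2]-o[:2];print(nm,(v@[a,n]).round(1),(v@[-n,a]).round(1))
```

```text
lTL 49.5 143.4
lBL -0.7 143.9
lBL0 0.7 142.1
lfR -1.6 27.0
edge 55.9 149.9
edge -87.5 150.7
fL 49.7 155.3
fR 50.0 31.4
```

Emit:
creep_tool:
  plan:
    - [0,[0,0,20],0]
    - [0,[0,0,14],0]
    - [0,[0,-15,0],0]
    - [0,[0,-15,0],0]
    - [0,[0,-6,0],0]
    - [0,[0,-8,0],0]
    - [0,[0,-8,0],0]
    - [0,[0,-8,0],0]
    - [0,[0,-8,0],0]
    - [0,[0,-8,0],0]

```text
clock: 8.0
position: [566.1, -80.8, 21.4]
eef_rot: [0.122, 3.139, 0.0]
force: [-0.1, 0.7, 0.4]
grip_width: 0.1
finger_force: 0.4
```

Emit:
creep_tool:
  plan:
    - [0,[0,-8,0],0]
    - [0,[0,-8,0],0]
    - [0,[0,-8,0],0]
    - [0,[0,-6,0],0]
    - [0,[0,-4,0],0]
    - [0,[0,-2,0],0]
    - [0,[0,0,0],0]

```text
clock: 8.7
position: [563.1, -116.5, 21.2]
eef_rot: [0.123, 3.139, -0.0]
force: [-0.6, -0.7, 0.1]
grip_width: 0.2
finger_force: 0.0
```

Run:
```python
from rig import ctrl
from h import *
import pickle
c,s=wrist(ctrl);pickle.dump((c,s),open("w3.pkl","wb"))
o=np.load("board.npy");v=s["position"][:2]-o[:2];a,n=np.cos(o[2]),np.sin(o[2]);print(v@[a,n],v@[-n,a],s["position"])
A=cv2.resize(cv2.rotate(c["img"],cv2.ROTATE_180),(800,600))
cv2.imwrite("pics/w3.png",A[:,:,::-1])
```

```text
20.933666538218354 72.55063115996778 [ 563.14634209 -116.45996712   21.24772158]
```

View pics/w3.png

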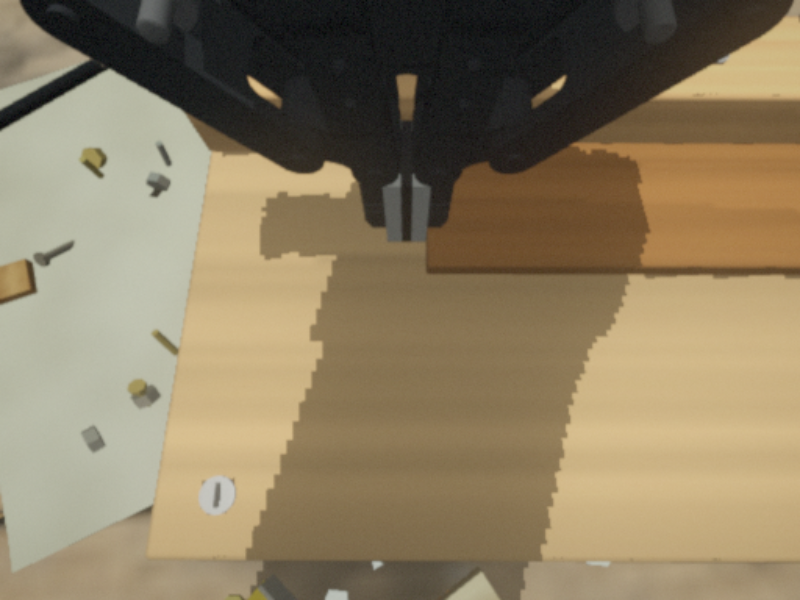

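The lath's left end is at (427,268) against the fingertip, and its front edge is straight out to (800,268). The base's left edge runs (210,150)-(150,557).

Run:
```python
from h import *
import pickle
c,s=pickle.load(open("w3.pkl","rb"));o=np.load("board.npy");a,n=np.cos(o[2]),np.sin(o[2])
for nm,x,y,z in [("lBL",427,266,26),("lfR",799,267,26),("edge",210,150,18),("edge",150,557,18),("tip",430,241,21),("frontR",795,560,18)]:
    v=vw(c,x,y,z)[:2]-o[:2];print(nm,(v@[a,n]).round(1),(v@[-n,a]).round(1))
```

```text
lBL 0.0 66.4
lfR -0.2 -58.4
edge 52.1 149.7
edge -88.5 148.0
tip 11.7 64.9
frontR -89.0 -39.9
```

Emit:
creep_tool:
  plan:
    - [0,[0,-5,0],0]
    - [0,[0,-4,0],0]
    - [0,[0,-3,0],0]
    - [0,[0,-2,0],0]
    - [0,[0,-1,0],0]
    - [0,[0,0,0],0]
    - [0,[0,25,0],0]
    - [0,[0,0,-45],0]
    - [0,[0,0,-45],0]
    - [0,[0,0,-45],0]

```text
clock: 9.75
position: [563.6, -105.9, 157.5]
eef_rot: [-0.122, -3.138, 0.001]
force: [1.9, 0.3, -0.1]
grip_width: 0.0
finger_force: 0.0
```

Emit:
creep_tool:
  plan:
    - [0,[0,0,-45],0]
    - [0,[0,-45,0],0]
    - [0,[0,-45,0],0]
    - [0,[0,-45,0],0]
    - [0,[0,-45,0],0]
    - [0,[0,-45,0],0]
    - [0,[25,-15,0],0]
    - [0,[0,0,0],0]
    - [0,[0,0,0],0]

```text
clock: 10.65
position: [519.9, -343.7, 201.3]
eef_rot: [0.125, 3.139, 0.001]
force: [0.8, 0.4, 0.3]
grip_width: 0.4
finger_force: 0.0
```

Run:
```python
from rig import ctrl
from h import *
import pickle
c,s=wrist(ctrl);pickle.dump((c,s),open("w4.pkl","wb"))
o=np.load("board.npy");v=s["position"][:2]-o[:2];a,n=np.cos(o[2]),np.sin(o[2]);print(v@[a,n],v@[-n,a],s["position"])
A=cv2.resize(cv2.rotate(c["img"],cv2.ROTATE_180),(800,600))
cv2.imwrite("pics/w4.png",A[:,:,::-1])
```

```text
-4.2966076673695035 -157.42610021358013 [ 519.94111743 -343.74650934  201.29768988]
```

View pics/w4.png

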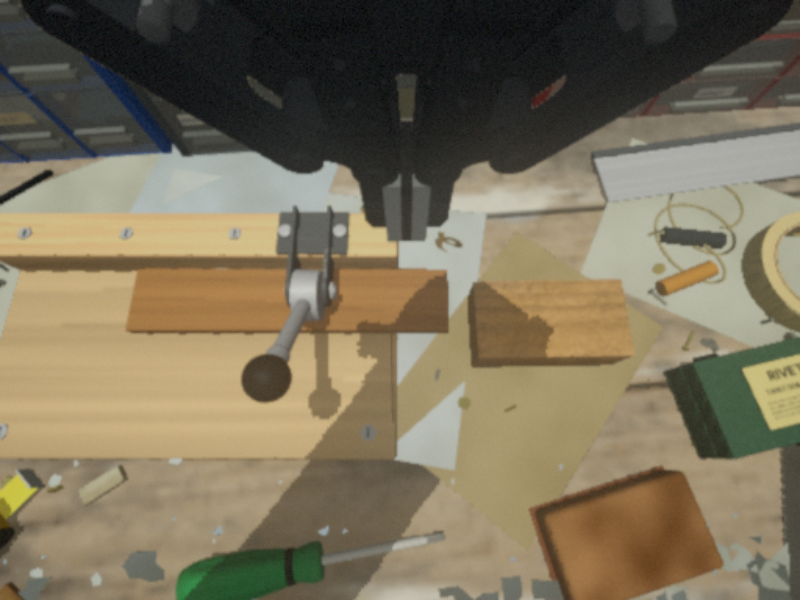

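Wrist view: lath right end at x≈447 (y 270-331), left end at 130, board saw end at x≈396. Refining these edges to subpixel.

Create m.py:
```python
import sys,pickle
from h import *
c,s=pickle.load(open(sys.argv[1],"rb"));o=np.load("board.npy");a,n=np.cos(o[2]),np.sin(o[2])
im=cv2.rotate(c["img"],cv2.ROTATE_180).astype(float)
def edge(x0,x1,y0,y1,z,vert=True):
    p=im[y0:y1,x0:x1].mean(axis=0 if vert else 1);g=np.abs(np.diff(p,axis=0)).sum(1)
    i=int(g.argmax());j=slice(max(i-1,0),i+2);q=(np.arange(len(g))[j]@g[j])/g[j].sum()+.5
    u,v=((x0+q,(y0+y1-1)/2) if vert else ((x0+x1-1)/2,y0+q))
    w=ray(c,(511-u,383-v),z)[:2]-o[:2];return [round(float(k),1) for k in (u/.64,v/.64,w@[a,n],w@[-n,a])]
for ar in sys.argv[2:]:
    x0,x1,y0,y1,z,v=[float(t) for t in ar.split(",")]
    x0,x1,y0,y1=[int(t*.64) for t in (x0,x1,y0,y1)];print(ar,edge(x0,x1,y0,y1,z,bool(v)))
```

```bash
python3 m.py w4.pkl 430,465,280,300,26,1 430,465,305,325,26,1 380,412,345,375,18,1 380,412,400,430,18,1 380,412,220,245,48,1 150,190,315,350,26,0 220,260,315,350,26,0 400,440,315,350,26,0 110,150,290,320,26,1
```

```text
430,465,280,300,26,1 [447.6, 289.1, 32.0, -188.1]
430,465,305,325,26,1 [447.7, 314.1, 12.1, -187.6]
380,412,345,375,18,1 [396.2, 358.6, -19.9, -149.2]
380,412,400,430,18,1 [396.5, 414.1, -60.0, -149.6]
380,412,220,245,48,1 [386.6, 230.5, 70.1, -142.1]
150,190,315,350,26,0 [168.8, 332.3, -1.8, 18.5]
220,260,315,350,26,0 [238.3, 332.3, -1.9, -32.8]
400,440,315,350,26,0 [418.8, 332.4, -2.0, -165.8]
110,150,290,320,26,1 [130.3, 303.1, 20.8, 51.2]
```

Overhang is about 38.5 mm and the lath is flush with the fence along its length. I'll push it about 1.3 mm more.

Emit:
creep_tool:
  plan:
    - [0,[-25,40,0],0]
    - [0,[0,45,0],0]
    - [0,[0,45,0],0]
    - [0,[0,45,0],0]
    - [0,[0,45,0],0]
    - [0,[0,20,0],0]
    - [0,[0,0,45],0]
    - [0,[0,0,45],0]
    - [0,[0,0,45],0]
    - [0,[0,0,45],0]

```text
clock: 11.7
position: [564.9, -103.6, 19.8]
eef_rot: [0.116, 3.138, 0.001]
force: [0.9, -0.0, -0.2]
grip_width: 0.2
finger_force: 0.0
```

Emit:
creep_tool:
  plan:
    - [0,[0,-5,0],0]
    - [0,[0,-5,0],0]
    - [0,[0,-5,0],0]
    - [0,[0,-5,0],0]
    - [0,[0,-3,0],0]
    - [0,[0,0,0],0]
    - [0,[0,0,0],0]

```text
clock: 12.4
position: [562.2, -129.0, 21.4]
eef_rot: [0.122, 3.139, 0.0]
force: [-0.5, -0.3, 0.1]
grip_width: 0.4
finger_force: 0.0
```

Run:
```python
from rig import ctrl
import numpy as np
s=ctrl.sense();o=np.load("board.npy");v=s["position"][:2]-o[:2];c,n=np.cos(o[2]),np.sin(o[2]);print(v@[c,n],v@[-n,c],s["position"])
```

```text
20.98397946284029 60.00440066935774 [ 562.21164076 -128.97143244   21.40609832]
```

Emit:
creep_tool:
  plan:
    - [0,[0,-2,0],0]
    - [0,[0,-1.9,0],0]
    - [0,[0,0,0],0]
    - [0,[0,0,0],0]

```text
clock: 12.8
position: [561.9, -133.1, 21.3]
eef_rot: [0.123, 3.139, -0.0]
force: [-0.1, -0.4, -0.1]
grip_width: -0.1
finger_force: 0.0
```

Emit:
creep_tool:
  plan:
    - [0,[0,12,0],0]
    - [0,[0,0,-40],0]
    - [0,[51,0,0],0]
    - [0,[0,-37,0],0]
    - [0,[0,-36,0],0]
    - [0,[0,0,20],0]
    - [0,[0,0,20],0]
    - [0,[0,0,0],0]
    - [0,[-10,0,0],0]
    - [0,[-8,0,0],0]

```text
clock: 13.8
position: [526.4, -190.8, 22.2]
eef_rot: [0.12, 3.139, 0.0]
force: [-18.0, 0.4, 4.6]
grip_width: 0.2
finger_force: 10.8
```

Emit:
creep_tool:
  plan:
    - [0,[-1,0,0],0]
    - [0,[-1,0,0],0]
    - [0,[0,0,0],0]

```text
clock: 14.1
position: [526.0, -190.8, 21.8]
eef_rot: [-0.121, -3.136, -0.002]
force: [-6.7, 0.4, 3.2]
grip_width: 0.0
finger_force: 3.3
```

Emit:
creep_tool:
  plan:
    - [0,[-1,0,0],0]
    - [0,[0,0,0],0]

```text
clock: 14.3
position: [526.0, -190.8, 21.8]
eef_rot: [-0.121, -3.134, -0.003]
force: [-8.9, 1.9, 5.7]
grip_width: 0.1
finger_force: 4.5
```

Emit:
creep_tool:
  plan:
    - [0,[5,0,0],0]
    - [0,[15,0,0],0]
    - [0,[0,0,-45],0]
    - [0,[0,0,-45],0]
    - [0,[0,0,-45],0]
    - [0,[-20,0,-45],0]
    - [0,[0,-50,0],0]
    - [0,[0,-50,0],0]
    - [0,[0,-50,0],0]
    - [0,[0,0,0],0]

```text
clock: 15.3
position: [514.4, -349.9, 203.3]
eef_rot: [0.138, 3.136, -0.011]
force: [-0.6, 0.9, 0.7]
grip_width: 0.2
finger_force: 0.0
```

Emit:
creep_tool:
  plan:
    - [0,[0,0,0],0]
    - [0,[0,0,0],0]

```text
clock: 15.5
position: [517.6, -339.5, 201.5]
eef_rot: [0.119, 3.138, 0.001]
force: [-0.0, 0.9, -0.3]
grip_width: 0.1
finger_force: 0.0
```

Run:
```python
from rig import ctrl
from h import *
import pickle
c,s=wrist(ctrl);pickle.dump((c,s),open("w5.pkl","wb"))
o=np.load("board.npy");v=s["position"][:2]-o[:2];a,n=np.cos(o[2]),np.sin(o[2]);print(v@[a,n],v@[-n,a],s["position"])
A=cv2.resize(cv2.rotate(c["img"],cv2.ROTATE_180),(800,600))
cv2.imwrite("pics/w5.png",A[:,:,::-1])
```

```bash
python3 m.py w5.pkl 430,465,280,300,26,1 430,465,305,325,26,1 380,412,345,375,18,1 380,412,400,430,18,1  150,190,315,350,26,0 400,440,315,350,26,0 110,150,290,320,26,1
```

```text
-6.9752451174914345 -153.41821196833467 [ 517.58535842 -339.54071972  201.50358248]
430,465,280,300,26,1 [455.4, 289.1, 29.6, -189.9]
430,465,305,325,26,1 [455.5, 314.1, 9.7, -189.3]
380,412,345,375,18,1 [402.6, 358.6, -22.5, -149.9]
380,412,400,430,18,1 [401.0, 414.1, -62.6, -149.0]
150,190,315,350,26,0 [168.8, 327.6, -1.4, 23.3]
400,440,315,350,26,0 [418.8, 329.3, -2.1, -161.8]
110,150,290,320,26,1 [137.0, 303.1, 17.6, 50.5]
```

View pics/w5.png

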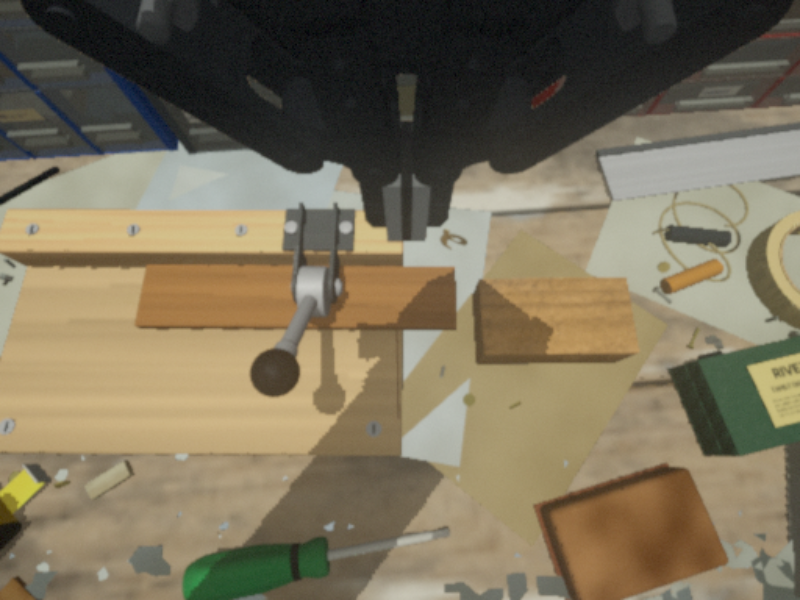

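Overhang now measures 40.1 mm from both ends, and the lath is flush. Ball at (275,371). Now to locate it and press.

Run:
```python
from h import *
import pickle
c,s=pickle.load(open("w5.pkl","rb"));o=np.load("board.npy");a,n=np.cos(o[2]),np.sin(o[2])
v=vw(c,275,371,127)[:2]-o[:2];print(v@[a,n],v@[-n,a])
L=110
for q in np.linspace(50,0,9): print(round(25-L*np.cos(np.radians(q)),1),round(43+L*np.sin(np.radians(q))+12,1))
```

```text
-50.18856824721057 -88.3993075348893
-45.7 139.3
-54.5 131.1
-62.3 122.0
-69.0 112.1
-74.7 101.5
-79.2 90.4
-82.4 78.8
-84.3 67.0
-85.0 55.0
```

Emit:
creep_tool:
  plan:
    - [0,[20,33,0],0]
    - [0,[22,32.5,0],0]
    - [0,[0,0,30],0]
    - [0,[0,0,20],0]
    - [0,[0,0,0],0]
    - [0,[0,0,0],0]

```text
clock: 16.15
position: [480.4, -271.7, 151.7]
eef_rot: [0.12, 3.139, 0.0]
force: [0.3, -0.5, 1.1]
grip_width: 0.2
finger_force: 0.0
```

Run:
```python
from rig import ctrl
import numpy as np
s=ctrl.sense();o=np.load("board.npy");v=s["position"][:2]-o[:2];c,n=np.cos(o[2]),np.sin(o[2]);print(v@[c,n],v@[-n,c],s["position"])
```

```text
-49.35254194644196 -88.65775278304355 [ 480.42242008 -271.65354587  151.73050981]
```

Emit:
creep_tool:
  plan:
    - [0,[0,0,7],0]
    - [0,[0,0,6],0]
    - [0,[5,0,4],0]
    - [0,[4,0,4],0]
    - [0,[4,0,4.5],0]
    - [0,[4,0,4.5],0]
    - [0,[0,0,0],0]

```text
clock: 16.85
position: [461.6, -271.1, 120.6]
eef_rot: [-0.124, -3.138, -0.001]
force: [0.2, 0.3, 0.4]
grip_width: -0.1
finger_force: 0.0
```

Emit:
creep_tool:
  plan:
    - [0,[3.5,0,5],0]
    - [0,[3.5,0,5],0]
    - [0,[3,0,5],0]
    - [0,[2.5,0,5.5],0]
    - [0,[2.5,0,5.5],0]
    - [0,[2,0,5.5],0]
    - [0,[0,0,0],0]

```text
clock: 17.55
position: [445.8, -269.8, 89.0]
eef_rot: [-0.123, -3.139, 0.0]
force: [-0.7, -0.9, -0.6]
grip_width: 0.2
finger_force: 0.0
```

Emit:
creep_tool:
  plan:
    - [0,[1.5,0,5],0]

```text
clock: 17.65
position: [445.1, -269.9, 84.9]
eef_rot: [0.122, 3.138, -0.001]
force: [-1.9, 0.3, 3.1]
grip_width: 0.1
finger_force: 1.5
```

Emit:
creep_tool:
  plan:
    - [0,[1.5,0,6],0]

```text
clock: 17.75
position: [443.0, -269.7, 78.6]
eef_rot: [0.122, 3.139, -0.0]
force: [-2.7, -0.3, 2.5]
grip_width: -0.1
finger_force: 1.5
```

Emit:
creep_tool:
  plan:
    - [0,[0.5,0,6],0]

```text
clock: 17.85
position: [442.1, -269.5, 72.3]
eef_rot: [-0.122, -3.139, -0.0]
force: [-2.6, -0.4, 2.5]
grip_width: -0.1
finger_force: 1.3
```

Run:
```python
from rig import ctrl
from h import *
c,s=wrist(ctrl);t=ctrl.read_camera("scene")
A=cv2.resize(cv2.rotate(c["img"],cv2.ROTATE_180),(480,360))
B=cv2.resize(t["img"][180:270,210:330],(320,240),interpolation=cv2.INTER_CUBIC);B=cv2.copyMakeBorder(B,0,120,0,0,0)
cv2.imwrite("pics/w6.png",np.hstack([A,B])[:,:,::-1])
```

```text
(no output)
```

View pics/w6.png

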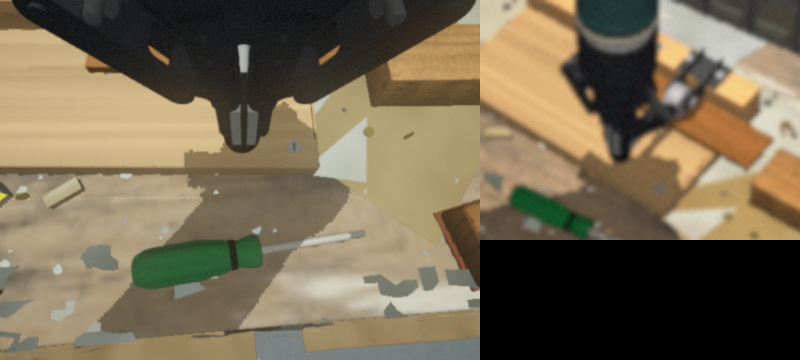

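Emit:
creep_tool:
  plan:
    - [0,[-1.5,0,5],0]
    - [0,[-1,0,5],0]
    - [0,[0,0,4],0]

```text
clock: 18.25
position: [444.7, -269.8, 58.4]
eef_rot: [-0.122, -3.139, -0.0]
force: [-4.2, 0.3, 7.6]
grip_width: -0.1
finger_force: 3.8
```

Emit:
creep_tool:
  plan:
    - [0,[0,0,3],0]

```text
clock: 18.35
position: [444.3, -269.8, 55.7]
eef_rot: [-0.122, -3.138, -0.001]
force: [-5.3, 1.3, 12.0]
grip_width: 0.1
finger_force: 5.6
```

Emit:
creep_tool:
  plan:
    - [0,[0,0,2],0]
    - [0,[0,0,0],0]

```text
clock: 18.55
position: [444.2, -269.9, 54.7]
eef_rot: [-0.123, -3.138, -0.002]
force: [-7.4, 1.5, 17.9]
grip_width: 0.1
finger_force: 9.0
```

Emit:
creep_tool:
  plan:
    - [0,[0,0,2],0]
    - [0,[0,0,0],0]

```text
clock: 18.75
position: [444.2, -269.9, 54.0]
eef_rot: [-0.123, -3.139, -0.004]
force: [-11.0, 5.2, 31.0]
grip_width: 0.3
finger_force: 16.1
```

Emit:
creep_tool:
  plan:
    - [0,[0,0,1.5],0]
    - [0,[0,0,0],0]

```text
clock: 18.95
position: [444.4, -270.0, 53.4]
eef_rot: [0.124, 3.139, 0.005]
force: [-13.6, 5.6, 41.3]
grip_width: 0.0
finger_force: 20.7
```

Emit:
creep_tool:
  plan:
    - [0,[0,0,-8],0]
    - [0,[0,0,-42],0]
    - [0,[0,0,-50],0]
    - [0,[0,0,-50],0]
    - [0,[-39,-33,0],0]
    - [0,[-39,-33,0],0]
    - [0,[0,0,0],0]
    - [0,[0,0,0],0]
    - [0,[0,0,0],0]

```text
clock: 19.85
position: [515.3, -339.4, 199.5]
eef_rot: [-0.122, -3.138, -0.002]
force: [-0.2, 0.0, 0.4]
grip_width: -0.2
finger_force: 0.0
```

Run:
```python
from rig import ctrl
from h import *
import pickle
c,s=wrist(ctrl);pickle.dump((c,s),open("w7.pkl","wb"))
o=np.load("board.npy");v=s["position"][:2]-o[:2];a,n=np.cos(o[2]),np.sin(o[2]);print(v@[a,n],v@[-n,a],s["position"])
A=cv2.resize(cv2.rotate(c["img"],cv2.ROTATE_180),(800,600))
cv2.imwrite("pics/w7.png",A[:,:,::-1])
```

```text
-9.280847277038427 -153.4242853976074 [ 515.28639404 -339.36578834  199.45871849]
```

View pics/w7.png

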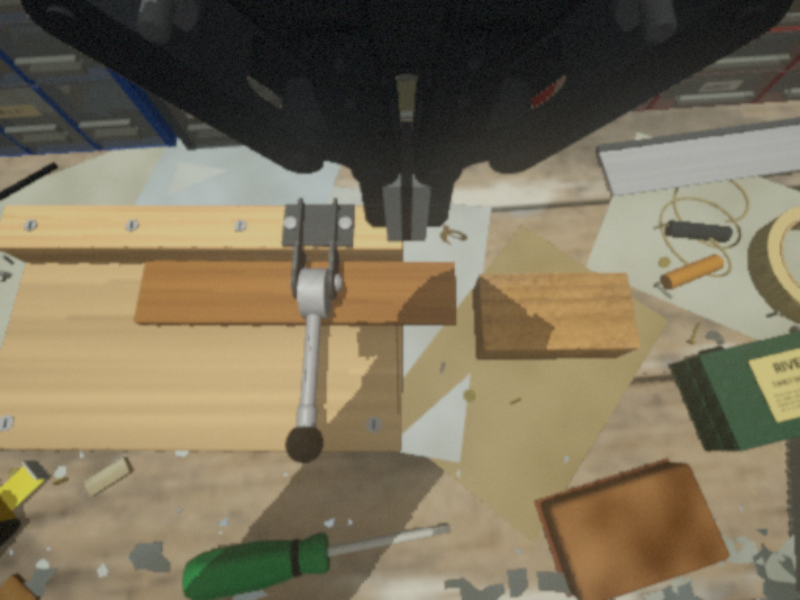

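```bash
python3 m.py w7.pkl 430,470,280,300,26,1 430,470,305,320,26,1 380,420,345,375,18,1 380,420,400,430,18,1  150,190,315,350,26,0 400,440,315,350,26,0 110,160,290,320,26,1
```

```text
430,470,280,300,26,1 [455.5, 289.1, 26.1, -189.7]
430,470,305,320,26,1 [455.5, 310.9, 8.8, -189.2]
380,420,345,375,18,1 [402.5, 358.6, -25.6, -149.8]
380,420,400,430,18,1 [401.0, 414.1, -65.4, -148.8]
150,190,315,350,26,0 [168.8, 324.5, -1.9, 22.6]
400,440,315,350,26,0 [418.8, 324.6, -1.8, -161.7]
110,160,290,320,26,1 [136.6, 303.1, 14.6, 49.5]
```

The lever is down with the ball at (304,442). The lath is still flush, with about 40 mm overhang. The bystanders have not moved. I'll check the ball against its fully-down position, then hand in.

Run:
```python
from h import *
import pickle
from rig import ctrl
c,s=pickle.load(open("w7.pkl","rb"));o=np.load("board.npy");a,n=np.cos(o[2]),np.sin(o[2])
v=vw(c,304,442,43)[:2]-o[:2];p=(v@[a,n],v@[-n,a]);print(p)
if abs(p[0]+85)<5 and abs(p[1]+88)<5: print(ctrl.hand_in())
```

```text
(np.float64(-84.75391041073405), np.float64(-86.83707271625931))
the job is handed in; nothing more can be done
None
```

The lath is flat against the fence with about 40 mm overhanging the saw end, the cam lever is pressed fully down, and I handed the job in at about 20 s of the 54 s allowed.

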